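# Secure the hardener chest with hasp and pin

### The arm

A 7-joint arm with a two-finger parallel gripper is mounted at the origin on the work surface. World frame = base frame: x ahead of the robot, y to its left, z up, the work surface at z = 0. Lengths are in m, angles in rad, forces in N, time in s.
With the tool pointing down it reaches from about 0.425 to 0.925 m from the base axis. Payload 6.8 kg.
Tool frame: the origin (TCP) lies at the very end of the fingers, on their centre line; the grasp point (between the pads) lies 19 mm behind it; z points along the fingers, y is the line along which they close (so a half turn about z gives the same grasp; the last joint's range is limited). The gripper opens to 85 mm and grips with 20 to 120 N. Pads are 22 mm wide; open, the fingers measure 114 mm over their backs; the gripper's body (76 mm by 85 mm) begins 54 mm behind the grasp point. The pads swing forward as they close: fully open they stand 13 mm farther back than shut.
Start: joints at [1.096, 0.477, 0.022, 1.555, -0.011, 1.109, -0.083], TCP at [0.242, -0.63, 0.231] pointing down, gripper open.
Joint ranges: [-2.96, 2.96], [-0.34, 2.1], [-1.41, 1.46], [0.24, 2.44], [-1.37, 4.51], [0.17, 1.92], [-2.96, 2.96]. Speed limits (rad/s): [2.39, 2.39, 3.14, 3.14, 3.14, 3.14, 3.14].

### API

Orientations are given as a unit quaternion [w, x, y, z].
In Python, from station import bot gives the robot as it stands.
- The arm moves only by the tool nudge_tcp, called after ">>>" by a JSON object that holds its "fn" and its "kwargs". Schema: {"type":"object","properties":{"offsets":{"type":"object","properties":{"x":{"type":"array","items":{"type":"number"},"minItems":1,"maxItems":20},"y":{"type":"array","items":{"type":"number"},"minItems":1,"maxItems":20},"z":{"type":"array","items":{"type":"number"},"minItems":1,"maxItems":20},"twist":{"type":"array","items":{"type":"number"},"minItems":1,"maxItems":20},"aperture":{"type":"array","items":{"type":"number"},"minItems":1,"maxItems":20}},"additionalProperties":false,"required":["x","y","z","twist","aperture"]},"grip_force":{"type":"number"},"only":{"type":"string"},"quiet":{"type":"boolean"},"lines":{"type":"string"}},"required":["offsets"],"additionalProperties":false}. offsets is an object with one list for each field, all of the same length, 1 to 20, a row being the entries at one place: x, y, z (the shift in shares of the most that a row can go, 1 being 50 mm), twist (a turn about the tool's z in units of 0.1 rad), aperture (the opening from 0.0 (shut) to 1.0 (fully open)); each row shifts and turns the commanded pose from where the row before left it, along the tool's axes as they then stand; what a row does not reach is not made up. A row lasts 1/10 s, in which the tool goes at most 0.05 m and 0.15 rad, less where a joint would pass 70% of its speed; a pose out of reach is approached as far as the arm can. The fingers move at their own pace and stop on an object; grip_force is the grip in N (left out, the last holds). Time passes only in rows, so rows that do not move let the fingers close. The tool returns the time, the measured TCP pose, the force, the opening and the grip force at its end. only (a regular expression) keeps the lines of the reply that match it, lines (a string "A,B") keeps lines A to B, and quiet returns only ok. Input that does not fit is refused with a message, and nothing moves.
- bot.get_obs(): the state, without advancing time (a new reading comes with each control period).
- bot.read_camera(name): name is "side" or "top" or "wrist"; returns the picture (400x640x3 uint8, blue, green, red); there is no depth.
- bot.camera_info(name): a dict with "vertical_fov" (degrees; the focal length in pixels is half the picture's height over the tangent of half this angle, whatever the lens; pixels are square), "cx", "cy" (the principal point, pixels), "view" (4x4, takes a point from world to camera coordinates); the wrist camera has in their place "hand_eye" (4x4, takes a point from camera to tool coordinates, whose origin is the TCP and whose axes are the flange's). Camera axes: x right, y up, looking along -z (the intrinsics and any distortion apply to the point x, -y, -z); pixel columns grow to the right and rows downward; lengths in m; the calibration is good to about 2 mm. A picture is of the moment at which its call begins: read the wrist's pose just before it. camera_info takes no time and is no camera call.
- bot.hand_in(): hands the job in; it is judged then, once.
The state is a dict: "t": time; "q": joint angles; "joint_vel": joint speeds; "joint_torque": joint torques, N m; "eef_pos": TCP position; "tool_rot": TCP orientation; "contact_force": force on the tool from outside, world axes, zero at the start; "torque": the same for the moment, N m; "gripper_width": opening from 0.0 (shut) to 1.0 (fully open); "grasp_force": force on a finger pad.
Only numpy, scipy, OpenCV 4.12 (cv2) and the standard library are available. Lean on these libraries where they do the work, as an engineer would, in place of code of your own. Each camera call takes 0.05 s, during which the arm holds its last target. There are 200 camera calls.

### The job

Secure the yellow hardener chest: swing its steel hasp down over the brass eye until it lies fully home against the chest's front, and then take the red-handled pin from its wooden block and drop it through the eye, so that it hangs upright with its collar resting on the eye. Do not let the pin fall over, leave the paint tin, the hardener bottle and the mixing cup standing where they are, and let go of everything at the end.

Things in the scene. Friction and masses are not known exactly. Their poses are not given: they have to be found in the camera images.
- chest: Yellow steel chest fixed to the bench, lid shut (the lid does not move), 150 deep (own x) x 260 wide (own y) x 170 high. Origin: centre of its underside. Its own +x axis points out of its front, the side with hasp and eye, which faces away from the robot (within 0.3 rad); z up. The front face lies 75 mm from the origin (the lid's rim 2 mm more).
- hasp_hinge (a point): Middle of the hasp's hinge axis, at the lid's front edge, 164 mm above the bench and 80 mm in front of the chest's origin; the axis runs along the chest's y. Its axes are the chest's. The knuckle is 8 mm thick.
- hasp (a joint): Angle of the hasp, rad: 0 = hanging straight down, home against the front; 1.57 = sticking straight out level from the front (chest's +x); 3.14 would be straight up; it stops at 0 and at 2.7. Stiff hinge (friction 0.15 N m): the hasp (150 g) stays where it is left and must be pushed all the way.
- hasp_tip (a point): Middle of the free end of the hasp, 124 mm from the hinge axis. The hasp is a flat steel plate 76 wide and 4 thick, solid from the hinge to 72 mm; from 72 to 101 mm from the axis it has a window 48 wide that passes over the eye; beyond that a solid end strip. Its outer face lies 5 mm off the hinge axis: when home, 10 mm in front of the chest's front face.
- eye (a point): Centre of the brass eye (staple loop), at the level of its upper side, 86 mm above the bench, 29 mm in front of the chest's front face and 78 mm below the hinge axis. The eye is a level ring of 8 mm round bar on two short stems, 40 mm across outside, with a vertical opening 21.5 mm across. Its axes are the chest's.
- pin: Retaining pin, standing upright in the wooden block at the start, 140 long, 100 to 170 g. Origin: centre of its lower tip; z along the pin towards the handle. Steel shaft 14 in diameter from 0 to 70 (lowest 9 mm tapered), steel collar 34 in diameter from 70 to 75, round red handle 26 in diameter from 75 to 140.
- pin_collar (a point): Centre of the underside of the pin's collar, 70 mm above its tip; it rests on the block's top at the start, and on the eye's upper side when the pin is home.
- pin_grip (a point): A point on the axis of the red handle, 120 mm above the tip (45 above the top of the collar), good to grip from above.
- block: Wooden parking block for the pin, fixed to the bench, 70 x 70 x 90 high, with a 17 mm hole 80 deep in its top. Origin: centre of its underside.
- can: Paint tin standing on the bench, 100 in diameter, 120 high. Bystander. Origin: centre of its underside.
- hardener: Hardener bottle, pale grey with a blue band and a red cap, standing, 68 in diameter, 170 high. Bystander. Origin: centre of its underside.
- cup: Clear mixing cup standing on the bench, 84 across the rim, 100 high. Bystander. Origin: centre of its underside.

How it is judged:
By the outcome, as a careful person would: the job done as asked, in the order asked, and still so for the second after the job is handed in, with the robot touching nothing.
It also fails if it takes over 67 s, if anything falls off the work surface, if the arm or the gripper's body presses on something with over 40 N, if the wrist force passes 120 N, or if a joint passes its speed limit or range.

## Working session

There is one attempt and no reset: what is moved stays moved. The work goes in short steps, Python scripts to look and compute and a tool call to move; the robot and the scene stay as the last step left them, time stands still between calls to the robot, and variables do not carry over. Pictures are saved under pics/ and viewed, at most 10 in all, crops included, and the job is handed in when it is done.

```bash
ls; mkdir -p pics; python3 - <<'E'
from station import bot
import cv2,numpy as np
np.set_printoptions(precision=4,suppress=True)
for n in("side","top","wrist"):
    print(n,{k:np.array(v) if not isinstance(v,str) else v for k,v in bot.camera_info(n).items()})
for n in("side","top"):
    cv2.imwrite(f"pics/{n}0.png",bot.read_camera(n))
o=bot.get_obs();print(o)
E
```

```text
pics
station.py
side {'vertical_fov': array(52.2295), 'cx': array(325.5326), 'cy': array(203.795), 'view': array([[-0.9929, -0.1185, -0.007 ,  0.5616],
       [ 0.0704, -0.636 ,  0.7684, -0.1522],
       [-0.0955,  0.7625,  0.6399, -1.0247],
       [ 0.    ,  0.    ,  0.    ,  1.    ]])}
top {'vertical_fov': array(42.6379), 'cx': array(316.6316), 'cy': array(201.2489), 'view': array([[-0.0008, -1.    , -0.0095,  0.0081],
       [ 0.9921, -0.002 ,  0.1256, -0.5836],
       [-0.1256, -0.0093,  0.992 , -1.5427],
       [ 0.    ,  0.    ,  0.    ,  1.    ]])}
wrist {'vertical_fov': array(60.4136), 'cx': array(321.7648), 'cy': array(195.637), 'hand_eye': array([[-0.0002,  0.9542,  0.2992,  0.0761],
       [ 1.    ,  0.0002,  0.0002,  0.0001],
       [ 0.0002,  0.2992, -0.9542, -0.1434],
       [ 0.    ,  0.    ,  0.    ,  1.    ]])}
{'t': 0.1, 'q': array([ 1.0959,  0.4778,  0.0223,  1.5564, -0.0115,  1.1093, -0.0831]), 'joint_vel': array([ 0.0001, -0.    , -0.0018, -0.0038, -0.0015, -0.0004,  0.0008]), 'joint_torque': array([  0.005 , -59.7758,   1.6143, -28.1954,   0.0129,   0.0051,
         0.    ]), 'eef_pos': array([ 0.2419, -0.6296,  0.2304]), 'tool_rot': array([-0.0008,  0.9832,  0.1824, -0.0002]), 'contact_force': array([ 0.4535,  0.519 , -0.3512]), 'torque': array([-0.0297, -0.0021,  0.0156]), 'grasp_force': 0.0, 'gripper_width': 1.0000475600443444}
```

View pics/side0.png

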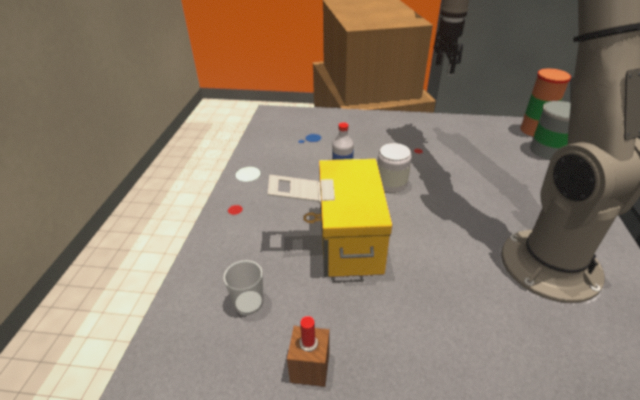

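View pics/top0.png

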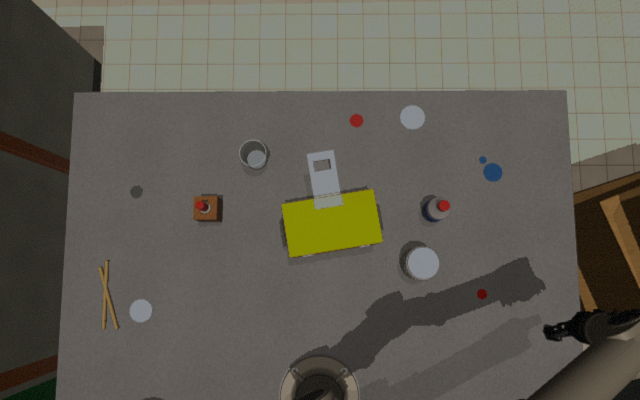

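The side view shows the hasp sticking out about level (tip near 270,187), the eye near (313,217) and the pin near (308,330). The top view shows the chest at about (332,223), the pin at (203,206), the cup at (254,155), the bottle at (438,208) and the can at (422,263).

```bash
python3 - <<'E'
import cv2
a=cv2.imread("pics/top0.png")[135:265,185:395];cv2.imwrite("pics/topc.png",cv2.resize(a,None,fx=3.8,fy=3.8,interpolation=cv2.INTER_CUBIC))
a=cv2.imread("pics/side0.png")[150:390,215:395];a=cv2.resize(a,None,fx=2.5,fy=2.5,interpolation=cv2.INTER_CUBIC);cv2.imwrite("pics/sidec.png",a)
E
```

```text
(no output)
```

View pics/topc.png

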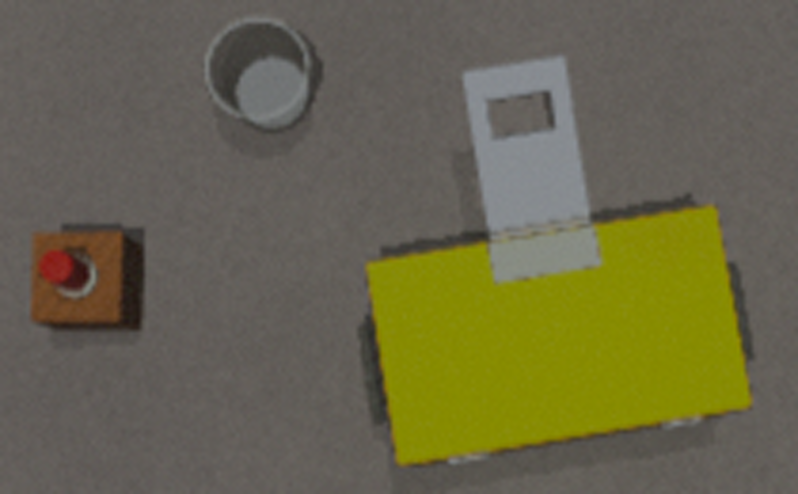

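View pics/sidec.png

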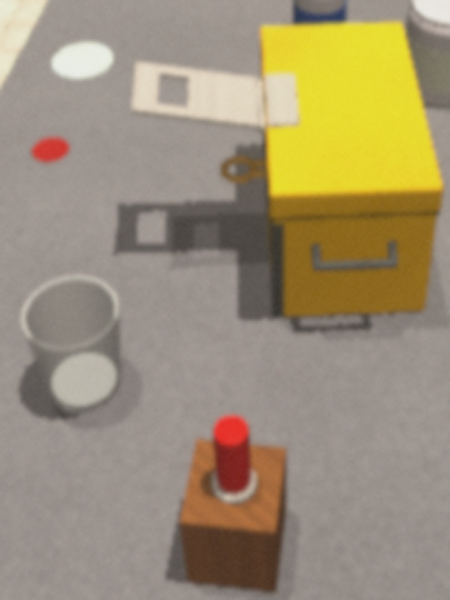

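```bash
cat > h.py <<'E'
from station import bot
import cv2,numpy as np
from scipy.optimize import least_squares
np.set_printoptions(precision=4,suppress=True)
def proj(n,P,V=None):
    i=bot.camera_info(n);V=np.array(i["view"]) if V is None else V
    c=V[:3,:3]@np.array(P)+V[:3,3];f=200/np.tan(np.radians(i["vertical_fov"])/2)
    return np.array([i["cx"]+f*c[0]/-c[2],i["cy"]-f*c[1]/-c[2]])
T=lambda u,v:("top",np.array([184.63+(u+.5)/3.8,134.5+(v+.5)/3.8]))
S=lambda u,v:("side",np.array([214.5+(u+.5)/2.5,149.5+(v+.5)/2.5]))
def W(p,l):
    c,s=np.cos(p[2]),np.sin(p[2]);return [p[0]+c*l[0]-s*l[1],p[1]+s*l[0]+c*l[1],l[2]]
E
python3 - <<'E'
from h import *
r=.077;k=.13
obs=[(T(366,263),(r,k,.17)),(T(716,206),(r,-k,.17)),(T(750,407),(-r,-k,.17)),(T(398,465),(-r,k,.17)),
(S(262,27),(r,-k,.17)),(S(272,195),(r,k,.17)),(S(405,25),(-r,-k,.17)),(S(438,192),(-r,k,.17)),(S(242,169),(.104,0,.084))]
def hasp(p,d,y):
    a=p[3];return (.080+d*np.sin(a)+.005*np.cos(a),y,.164-d*np.cos(a)+.005*np.sin(a))
ho=[(T(463,72),.124,.038),(T(565,56),.124,-.038),(S(132,112),.124,.038),(S(138,62),.124,-.038)]
f=lambda p:np.concatenate([proj(o[0],W(p,l))-o[1] for o,l in obs]+[proj(o[0],W(p,hasp(p,d,y)))-o[1] for o,d,y in ho])
s=least_squares(f,[.6,0,0,1.57],loss="soft_l1");p=s.x;print(p);print(f(p).reshape(-1,2))
for c in"top","side":
    pass
print("eye",W(p,(.104,0,.086)),"hinge",W(p,(.08,0,.164)),"tip",W(p,hasp(p,.124,0)))
# pin
q=[(T(56,268),.16),(S(231,429),.16),(S(234,486),.0925),(T(74,272),.0925)]
g=lambda p:np.concatenate([proj(o[0],[p[0],p[1],z])-o[1] for o,z in q])
s=least_squares(g,[.6,.3]);print("pin",s.x);print(g(s.x).reshape(-1,2))
b=[T(33,233),T(124,230),T(124,325),T(32,322)]+[S(198,440),S(286,448),S(278,528),S(183,522)]
L=[(.035,.035),(.035,-.035),(-.035,-.035),(-.035,.035)];L2=[(.035,-.035),(-.035,-.035),(-.035,.035),(.035,.035)]
g=lambda p:np.concatenate([proj(o[0],W(p,(*l,.09)))-o[1] for o,l in zip(b,L+L2)])
s=least_squares(g,[.6,.3,0]);print("block",s.x);print(g(s.x).reshape(-1,2))
for n,uvs in {"can":[(T((422-185)*3.8,(263-135)*3.8),.12)],"hard":[(T((443-185)*3.8,(206-135)*3.8),.17)],"cup":[(T(258,72),.1),(S(71,305),.1)]}.items():
    g=lambda p:np.concatenate([proj(o[0],[p[0],p[1],z])-o[1] for o,z in uvs]);print(n,least_squares(g,[.6,0]).x)
E
```

```text
[ 0.504  -0.0341  0.153   1.7573]
[[ 0.0659 -0.2571]
 [-1.046   0.6443]
 [-0.7795  1.7381]
 [-0.3585  0.8623]
 [-0.4937 -0.4158]
 [-1.8729 -1.1145]
 [-0.1519 -1.0541]
 [ 2.1444 -1.9252]
 [-1.356  -0.4599]
 [-0.0693  0.7969]
 [-0.1959  0.8917]
 [-0.6913 -0.5009]
 [-0.7267  0.2638]]
eye [np.float64(0.6068185717424531), np.float64(-0.018228409246123362), 0.086] hinge [np.float64(0.5830988897474667), np.float64(-0.0218858244613698), 0.164] tip [np.float64(0.7026098059663363), np.float64(-0.0034580460679105307), np.float64(0.19190265019685246)]
pin [0.5574 0.341 ]
[[-0.6472  0.0494]
 [-0.566   0.4871]
 [-0.4286 -1.1381]
 [ 0.0068  1.6734]]
block [0.5561 0.3387 0.0217]
[[ 0.1124  1.075 ]
 [-0.4415  1.3124]
 [-0.4882 -0.3351]
 [ 0.1935  1.0025]
 [-0.7245 -0.7431]
 [ 0.0126 -1.0334]
 [-0.3047  0.884 ]
 [-0.8212 -0.0908]]
can [ 0.3949 -0.295 ]
hard [ 0.5536 -0.3485]
cup [0.7207 0.1952]
```
Good to few mm. Eye clearance 21.5-14=7.5 => ±3.75mm. Will refine using wrist camera.

The manual's scale: shifts go in shares of 50 mm and turns go in units of 0.1 rad. Converting my numbers, 0.033 m is 0.66, -0.024 m is -0.48, 0.114 rad is 1.14.

>>> {"fn": "nudge_tcp", "kwargs": {"offsets": {"x": [0, 0, 0.66, 0.66, 0.66, 0.66, 0.66, 0.66, 0.66, 0.66, 0.66, 0.66, 0.66, 0.66, 0.66, 0.66, 0.66, 0.66, 0.66, 0], "y": [0, 0, -0.48, -0.48, -0.48, -0.48, -0.48, -0.48, -0.48, -0.48, -0.48, -0.48, -0.48, -0.48, -0.48, -0.48, -0.48, -0.48, -0.48, 0], "z": [-0.4, -0.4, -0.2, 0, 0, 0, 0, 0, 0, 0, 0, 0, 0, 0, 0, 0, 0, 0, 0, 0], "twist": [0, 0, 0, 0, 0, 0, 0, 0, 0, 0, 0, 0, 0, 0, 0, 0, 0, 1, 1.14, 0], "aperture": [0, 0, 0, 0, 0, 0, 0, 0, 0, 0, 0, 0, 0, 0, 0, 0, 0, 0, 0, 0]}}}

```text
t: 2.1
eef_pos: [0.6248, -0.0431, 0.2806]
tool_rot: [-0.002, 0.997, 0.079, 0.0]
contact_force: [-0.2, -0.1, -0.5]
gripper_width: -0.002
grasp_force: 0.0
```

```bash
python3 - <<'E'
from h import *
o=bot.get_obs();print(o["tool_rot"],o["eef_pos"],o["contact_force"]);cv2.imwrite("pics/w1.png",bot.read_camera("wrist"))
E
```

```text
[-0.0019  0.9969  0.0792  0.0003] [ 0.6248 -0.0431  0.2806] [-0.1516 -0.1474 -0.4907]
```

View pics/w1.png

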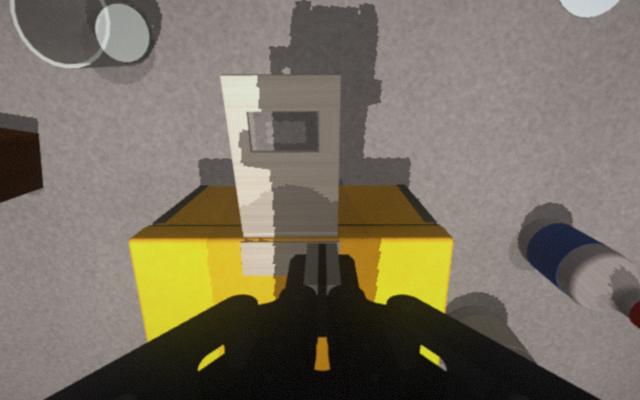

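The wrist view shows the hasp plate from (220–340, 75) down to the hinge at row 240, and the shut fingers at column 322, about 30 mm to the right of its middle. The path to the hasp is clear.

In the tool's units: 0.03 m is 0.6, 0.02 m is 0.4.

>>> {"fn": "nudge_tcp", "kwargs": {"offsets": {"x": [0.24, 0.2, 0, 0, 0, 0, 0, 0.04, 0, -0.04, -0.08, -0.1, -0.12, 0], "y": [-0.28, -0.26, 0, 0, 0, 0, 0, 0, 0, 0, 0, 0, 0, 0], "z": [0, 0, 0.6, 0.6, 0.4, 0.2, 0.2, 0.26, 0.2, 0.2, 0.2, 0.14, 0.12, 0], "twist": [0, 0, 0, 0, 0, 0, 0, 0, 0, 0, 0, 0, 0, 0], "aperture": [0, 0, 0, 0, 0, 0, 0, 0, 0, 0, 0, 0, 0, 0]}}}

```text
t: 3.55
eef_pos: [0.6241, -0.023, 0.1243]
tool_rot: [0.0, 0.997, 0.076, -0.001]
contact_force: [-0.2, -0.7, 0.2]
gripper_width: 0.001
grasp_force: 0.0
```

>>> {"fn": "nudge_tcp", "kwargs": {"offsets": {"x": [-0.12, -0.12, -0.12, -0.1, -0.08, 0, 0], "y": [-0.06, -0.04, -0.04, 0, 0, 0, 0], "z": [0.08, 0.06, 0.04, 0.02, 0, 0, 0], "twist": [0, 0, 0, 0, 0, 0, 0], "aperture": [0, 0, 0, 0, 0, 0, 0]}}}

```text
t: 4.25
eef_pos: [0.603, -0.0176, 0.1178]
tool_rot: [-0.001, 0.997, 0.077, 0.006]
contact_force: [13.7, 2.7, 2.4]
gripper_width: 0.0
grasp_force: 0.6
```

```bash
python3 - <<'E'
from h import *
o=bot.get_obs();print(o["tool_rot"],o["eef_pos"],o["contact_force"],o["torque"]);cv2.imwrite("pics/s2.png",cv2.resize(bot.read_camera("side")[120:270,240:420],None,fx=4,fy=4,interpolation=cv2.INTER_CUBIC))
E
```

```text
[-0.001   0.997   0.077   0.0059] [ 0.603  -0.0176  0.1178] [13.7138  2.7128  2.3798] [ 0.5221 -2.4553 -0.0191]
```

View pics/s2.png

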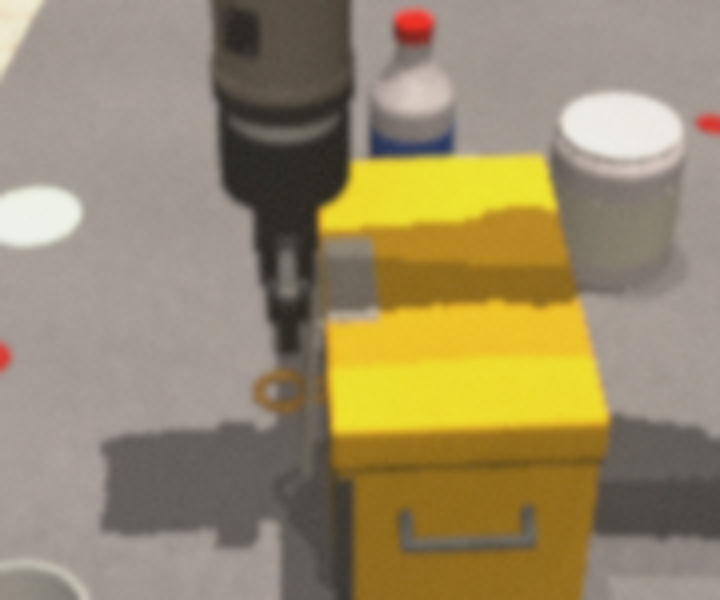

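The crop shows the hasp hanging against the front, with the fingers on it at about (290,340), the eye ring through its window at (280,390), and 14 N of resistance. I'll press a little more to see whether it is at its stop.

In the tool's units: -0.004 m is -0.08.

>>> {"fn": "nudge_tcp", "kwargs": {"offsets": {"x": [-0.08, 0, 0], "y": [0, 0, 0], "z": [0, 0, 0], "twist": [0, 0, 0], "aperture": [0, 0, 0]}}}

```text
t: 4.6
eef_pos: [0.6025, -0.0174, 0.1187]
tool_rot: [-0.001, 0.997, 0.077, 0.009]
contact_force: [22.2, 3.9, -2.7]
gripper_width: 0.002
grasp_force: 1.5
```

Firmly at its stop. Now I'll retreat, rise, and look at the eye from close up.

>>> {"fn": "nudge_tcp", "kwargs": {"offsets": {"x": [0.4, 0.4, 0, 0, 0, -0.4, -0.6, 0, 0], "y": [0, 0, 0, 0, 0, 0, 0, 0, 0], "z": [0, 0, -0.6, -0.8, -0.8, 0, 0, 0, 0], "twist": [0, 0, 0, 0, 0, 0, 0, 0, 0], "aperture": [0, 0, 0, 0, 1, 1, 1, 1, 1]}}}

```text
t: 5.5
eef_pos: [0.5828, -0.0218, 0.2251]
tool_rot: [-0.0, 0.997, 0.076, -0.001]
contact_force: [0.2, 0.3, 0.8]
gripper_width: 0.848
grasp_force: 0.0
```

```bash
python3 - <<'E'
from h import *
o=bot.get_obs();im=bot.read_camera("wrist")
np.savez("w2.npz",p=o["eef_pos"],q=o["tool_rot"]);print(o["eef_pos"],o["tool_rot"],o["contact_force"])
cv2.imwrite("pics/w2f.png",im);cv2.imwrite("pics/w2.png",cv2.resize(im[100:300,200:440],None,fx=3,fy=3,interpolation=cv2.INTER_CUBIC))
from scipy.spatial.transform import Rotation as R
def V(o):
    w,x,y,z=o["tool_rot"];M=np.eye(4);M[:3,:3]=R.from_quat([x,y,z,w]).as_matrix();M[:3,3]=o["eef_pos"];return np.linalg.inv(M@np.array(bot.camera_info("wrist")["hand_eye"]))
p=[.504,-.0341,.153]
print("eye expected",proj("wrist",W(p,(.104,0,.086)),V(o)),"hinge",proj("wrist",W(p,(.08,0,.168)),V(o)),"lid edge",proj("wrist",W(p,(.077,.13,.17)),V(o)))
E
cat >> h.py <<'E'
from scipy.spatial.transform import Rotation as R
def V(o):
    w,x,y,z=o["tool_rot"];M=np.eye(4);M[:3,:3]=R.from_quat([x,y,z,w]).as_matrix();M[:3,3]=o["eef_pos"];return np.linalg.inv(M@np.array(bot.camera_info("wrist")["hand_eye"]))
E
```

```text
[ 0.5828 -0.0218  0.2251] [-0.      0.9971  0.0764 -0.0007] [0.1779 0.3009 0.8316]
eye expected [321.7569 153.1165] hinge [321.718  215.3439] lid edge [112.0419 221.0548]
```

View pics/w2.png

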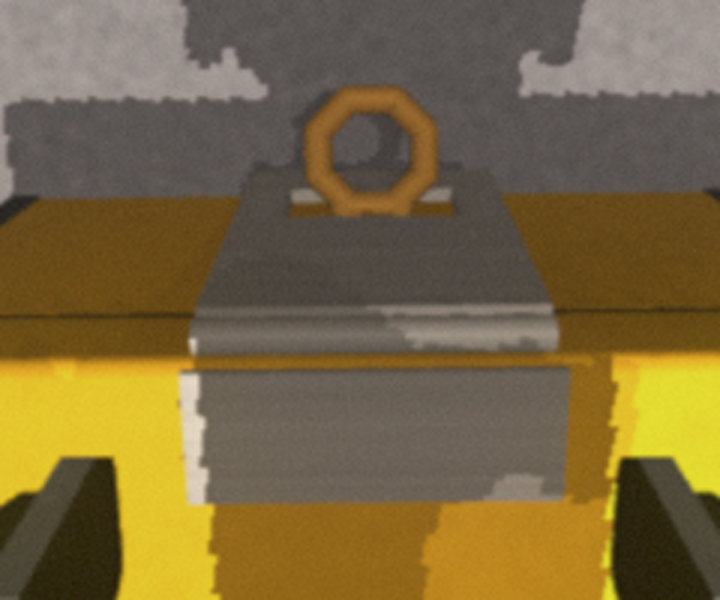

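The crop shows the hasp flat on the front with its window over the eye. The ring centre is at crop (371,150), which is (323.3,149.7) in the full picture. Next, to the pin.

In the tool's units: -0.035 m is -0.7, -0.03 m is -0.6.

>>> {"fn": "nudge_tcp", "kwargs": {"offsets": {"x": [0, 0, 0, 0, 0, 0, 0, 0, 0, 0, 0, 0, 0], "y": [-0.6, -0.7, -0.7, -0.7, -0.7, -0.7, -0.7, -0.7, -0.7, -0.64, -0.4, 0, 0], "z": [-0.4, -0.3, 0, 0, 0, 0, 0, 0, 0, 0, 0, 0, 0], "twist": [0, 0, 0, 0, 0, 0, 0, 0, 0, 0, 0, 0, 0], "aperture": [1, 1, 1, 1, 1, 1, 1, 1, 1, 1, 1, 1, 1]}}}

```text
t: 6.85
eef_pos: [0.5289, 0.3361, 0.2597]
tool_rot: [0.0, 0.997, 0.077, -0.0]
contact_force: [0.2, 0.2, -0.7]
gripper_width: 1.003
grasp_force: 0.0
```

```bash
python3 - <<'E'
from h import *
d=np.load("w2.npz");o={"eef_pos":d["p"],"tool_rot":d["q"]}
print("eye",least_squares(lambda p:proj("wrist",[*p,.082],V(o))-[323.3,149.7],[.6,0]).x)
o=bot.get_obs();im=bot.read_camera("wrist");print(o["eef_pos"],o["tool_rot"],o["contact_force"])
np.savez("w3.npz",p=o["eef_pos"],q=o["tool_rot"])
print("pin top",proj("wrist",[.5574,.341,.16],V(o)),"collar",proj("wrist",[.5574,.341,.0925],V(o)))
cv2.imwrite("pics/w3.png",im)
h=cv2.cvtColor(im,cv2.COLOR_BGR2HSV);m=((h[...,0]<8)|(h[...,0]>172))&(h[...,1]>150)&(h[...,2]>60);m=m.astype(np.uint8)
n,l,s,c=cv2.connectedComponentsWithStats(m);print(s[s[:,4]>100],c[s[:,4]>100])
E
```

```text
eye [ 0.6091 -0.0192]
[0.5289 0.3361 0.2597] [ 0.0002  0.997   0.0768 -0.0005] [ 0.1839  0.179  -0.7183]
pin top [320.8347 156.7938] collar [321.0124 142.4211]
[[     0      0    640    400 254833]
 [   306    130     36     43   1167]] [[319.4825 199.7189]
 [323.3111 151.6958]]
```

View pics/w3.png

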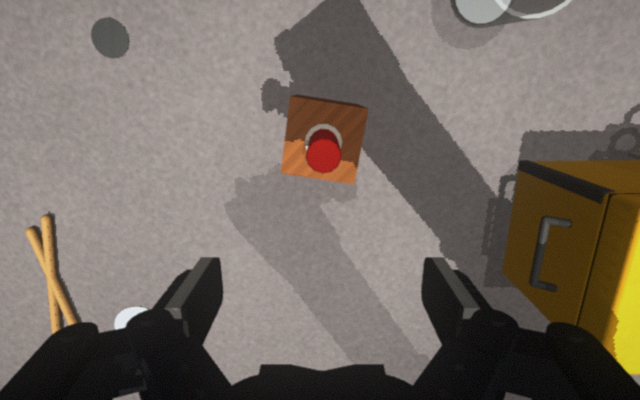

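The wrist view shows the handle top centred at (324,155) over the block, with the open fingers clear of everything. I'll go down over the pin and close.

In the tool's units: 0.03 m is 0.6, 0.0015 m is 0.03.

>>> {"fn": "nudge_tcp", "kwargs": {"offsets": {"x": [0.3, 0.3, 0, 0, 0, 0, 0, 0, 0, 0, 0, 0, 0, 0, 0], "y": [0.03, 0, 0, 0, 0, 0, 0, 0, 0, 0, 0, 0, 0, 0, 0], "z": [0, 0, 0.6, 0.6, 0.6, 0.5, 0.3, 0.2, 0, 0, 0, 0, 0, 0, 0], "twist": [0, 0, 0, 0, 0, 0, 0, 0, 0, 0, 0, 0, 0, 0, 0], "aperture": [1, 1, 1, 1, 1, 1, 1, 1, 1, 0.5, 0.3, 0, 0, 0, 0]}, "grip_force": 50}}

```text
t: 8.4
eef_pos: [0.5591, 0.3392, 0.1211]
tool_rot: [-0.0, 0.997, 0.076, 0.001]
contact_force: [-0.4, -0.3, 4.7]
gripper_width: 0.291
grasp_force: 48.8
```

Gripped. Lift straight out, carry over, and stop with the tip about 25 mm above the eye.

>>> {"fn": "nudge_tcp", "kwargs": {"offsets": {"x": [0, 0, 0, 0, 0, 0, 0, 0, 0, 0, 0, 0, 0, 0, 0, 0, -0.04, -0.04, -0.02, 0], "y": [0, 0, 0, 0, 0, 0, 0, 0.4, 0.6, 0.7, 0.7, 0.7, 0.7, 0.7, 0.7, 0.7, 0.6, 0.4, 0.34, 0], "z": [-0.3, -0.5, -0.7, -0.7, -0.7, -0.7, -0.4, 0, 0, 0, 0, 0, 0, 0, 0, 0, 0, 0, 0, 0], "twist": [0, 0, 0, 0, 0, 0, 0, 0, 0, 0, 0, 0, 0, 0, 0, 0, 0, 0, 0, 0], "aperture": [0, 0, 0, 0, 0, 0, 0, 0, 0, 0, 0, 0, 0, 0, 0, 0, 0, 0, 0, 0]}}}

```text
t: 10.4
eef_pos: [0.6088, -0.0228, 0.3205]
tool_rot: [0.001, 0.997, 0.074, -0.0]
contact_force: [0.7, -0.7, -0.5]
gripper_width: 0.291
grasp_force: 49.5
```

>>> {"fn": "nudge_tcp", "kwargs": {"offsets": {"x": [0, 0, 0, 0, 0, 0, 0, 0], "y": [0, 0, 0, 0, 0, 0, 0, 0], "z": [0.4, 0.6, 0.6, 0.4, 0.2, 0, 0, 0], "twist": [0, 0, 0, 0, 0, 0, 0, 0], "aperture": [0, 0, 0, 0, 0, 0, 0, 0]}}}

```text
t: 11.2
eef_pos: [0.6099, -0.0193, 0.2119]
tool_rot: [-0.0, 0.997, 0.076, 0.001]
contact_force: [-0.9, -0.6, -1.7]
gripper_width: 0.294
grasp_force: 49.5
```

```bash
python3 - <<'E'
from h import *
o=bot.get_obs();im=bot.read_camera("wrist");print(o["eef_pos"],o["tool_rot"],o["contact_force"],o["grasp_force"])
np.savez("w4.npz",p=o["eef_pos"],q=o["tool_rot"])
M=np.linalg.inv(np.linalg.inv(np.eye(4)))
cv2.imwrite("pics/w4f.png",im);cv2.imwrite("pics/s4f.png",bot.read_camera("side"));s=cv2.imread("pics/s4f.png")
a=cv2.resize(im[90:250,250:390],None,fx=2.8,fy=2.8,interpolation=cv2.INTER_CUBIC);b=cv2.resize(s[140:252,265:363],None,fx=4,fy=4,interpolation=cv2.INTER_CUBIC)
cv2.imwrite("pics/c4.png",np.hstack([a,b]));print(a.shape,b.shape)
R_=V(o);c=np.linalg.inv(R_)
for z in(0,.1):print("axis pt",z,proj("wrist",np.array(o["eef_pos"])-[0,0,z],R_))
print("eye side exp",proj("side",[.6091,-.0192,.082]),"wrist exp",proj("wrist",[.6091,-.0192,.082],R_))
E
```

```text
[ 0.6099 -0.0193  0.2119] [-0.      0.9971  0.0764  0.0013] [-0.8708 -0.5958 -1.6703] 49.50805485248566
(448, 392, 3) (448, 392, 3)
axis pt 0 [321.3946 259.5948]
axis pt 0.1 [321.5311 195.6768]
eye side exp [309.343  217.1082] wrist exp [321.314  185.8134]
```

View pics/c4.png

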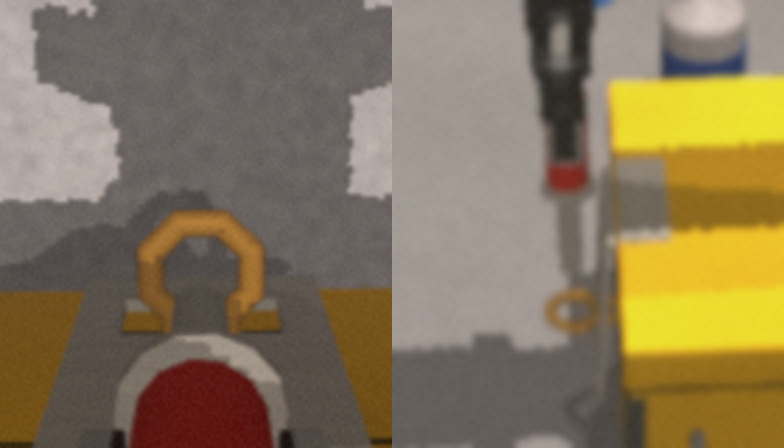

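Left, wrist view: the ring is centred on crop column 202 and so is the pin's collar, so they are aligned sideways. Right, side view: ring centre at (572,311), shaft tip at about (573,275), collar at (566,187). I'll check depth (x) numerically.

```bash
python3 - <<'E'
from h import *
for x in(.6071,.6091,.6111):
  print(x,[proj("side",[x,-.0192,z]) for z in(.082,.111,.120,.181)])
o={k:v for k,v in zip(("eef_pos","tool_rot"),(np.load("w4.npz")["p"],np.load("w4.npz")["q"]))}
# ring seen in wrist picture: upper outer edge row 90+211/2.8, cols centre 250+202/2.8
print("ring in wrist", 250+202/2.8-.3, 90+211/2.8-.3)
yaw=2*np.arctan2(.0764,.9971)
for x in(.6071,.6091,.6111):print(x,"outer far edge",proj("wrist",[x+.020*np.cos(yaw),-.0192+.02*np.sin(yaw),.082],V(o)))
s=cv2.imread("pics/s4f.png")
E
```

```text
0.6071 [array([310.1155, 217.1656]), array([309.7554, 208.5487]), array([309.6411, 205.8108]), array([308.8303, 186.4069])]
0.6091 [array([309.343 , 217.1082]), array([308.9691, 208.4919]), array([308.8503, 205.7541]), array([308.0083, 186.3517])]
0.6111 [array([308.5709, 217.0508]), array([308.1831, 208.435 ]), array([308.0598, 205.6975]), array([307.1866, 186.2966])]
ring in wrist 321.84285714285716 165.05714285714285
0.6071 outer far edge [320.9262 164.3928]
0.6091 outer far edge [321.3008 161.9934]
0.6111 outer far edge [321.6769 159.5837]
```

In the tool's units: 0.008 m is 0.16, 0.006 m is 0.12.

>>> {"fn": "nudge_tcp", "kwargs": {"offsets": {"x": [-0.02, 0, 0, 0, 0, 0, 0, 0], "y": [0, 0, 0, 0, 0, 0, 0, 0], "z": [0.16, 0.16, 0.12, 0.12, 0.12, 0.12, 0, 0], "twist": [0, 0, 0, 0, 0, 0, 0, 0], "aperture": [0, 0, 0, 0, 0, 0, 0, 0]}}}

```text
t: 12.1
eef_pos: [0.6082, -0.0197, 0.1702]
tool_rot: [-0.0, 0.997, 0.076, 0.0]
contact_force: [1.3, 0.3, -2.2]
gripper_width: 0.291
grasp_force: 49.4
```

In the tool's units: 0.01 m is 0.2, 0.006 m is 0.12.

>>> {"fn": "nudge_tcp", "kwargs": {"offsets": {"x": [0, 0, 0, 0, 0, 0, 0, 0], "y": [0, 0, 0, 0, 0, 0, 0, 0], "z": [0.2, 0.2, 0.2, 0.2, 0.12, 0.06, 0, 0], "twist": [0, 0, 0, 0, 0, 0, 0, 0], "aperture": [0, 0, 0, 0, 0, 0, 0, 0]}}}

```text
t: 12.9
eef_pos: [0.6074, -0.02, 0.1211]
tool_rot: [0.0, 0.997, 0.076, -0.001]
contact_force: [0.8, -0.0, -1.5]
gripper_width: 0.292
grasp_force: 49.5
```

>>> {"fn": "nudge_tcp", "kwargs": {"offsets": {"x": [0, 0, 0, 0, 0, 0], "y": [0, 0, 0, 0, 0, 0], "z": [0.04, 0.02, 0.02, 0.02, 0, 0], "twist": [0, 0, 0, 0, 0, 0], "aperture": [0, 0, 0, 0, 0, 0]}}}

```text
t: 13.5
eef_pos: [0.6078, -0.0199, 0.117]
tool_rot: [0.0, 0.997, 0.076, -0.0]
contact_force: [-2.3, 0.2, 4.4]
gripper_width: 0.291
grasp_force: 50.3
```

Seated: the eye now carries it. Releasing gently.

In the tool's units: -0.03 m is -0.6, -0.02 m is -0.4.

>>> {"fn": "nudge_tcp", "kwargs": {"offsets": {"x": [0, 0, 0, 0, 0, 0, 0, 0, 0, 0, 0, 0, -0.6, 0, 0], "y": [0, 0, 0, 0, 0, 0, 0, 0, 0, 0, 0, 0, 0, 0, 0], "z": [0, 0, 0, 0, 0, 0, 0, -0.2, -0.4, -0.6, -0.6, -0.6, 0, 0, 0], "twist": [0, 0, 0, 0, 0, 0, 0, 0, 0, 0, 0, 0, 0, 0, 0], "aperture": [0.35, 0.4, 0.5, 0.7, 0.8, 0.8, 0.8, 0.8, 0.8, 0.8, 0.8, 0.8, 0.8, 0.8, 0.8]}}}

```text
t: 15.0
eef_pos: [0.5781, -0.0246, 0.2371]
tool_rot: [0.0, 0.997, 0.076, 0.0]
contact_force: [0.2, 0.3, 0.2]
gripper_width: 0.8
grasp_force: 0.0
```

```bash
python3 - <<'E'
from h import *
o=bot.get_obs();im=bot.read_camera("wrist");s=bot.read_camera("side");print(o["eef_pos"],o["contact_force"])
cv2.imwrite("pics/t5.png",bot.read_camera("top"))
a=cv2.resize(im[60:260,235:410],None,fx=2.24,fy=2.24,interpolation=cv2.INTER_CUBIC);b=cv2.resize(s[140:252,265:363],None,fx=4,fy=4,interpolation=cv2.INTER_CUBIC)
cv2.imwrite("pics/c5.png",np.hstack([a[:448],b]))
E
```

```text
[ 0.5781 -0.0246  0.2371] [0.1537 0.2617 0.1937]
```

View pics/c5.png

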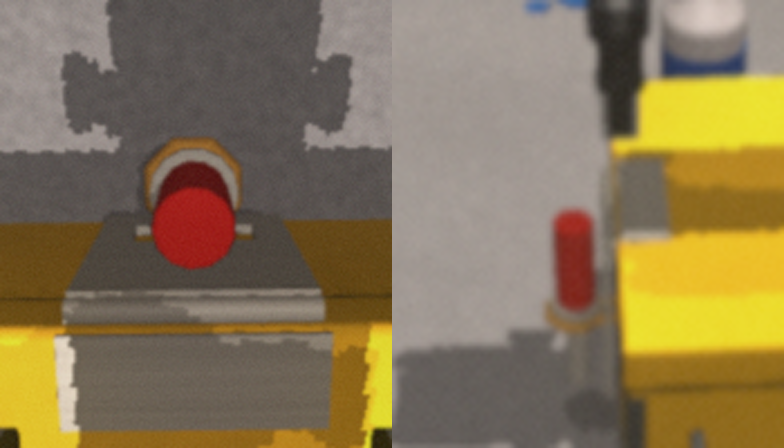

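The pin hangs upright in the eye (handle top at crop (194,228), collar on the ring). The hasp lies flat, and the gripper is clear and touching nothing. Handing in.

```bash
python3 -c "
from station import bot
print(bot.hand_in())"
```

```text
the job is handed in; nothing more can be done
None
```

The hasp is fully home against the chest's front, the pin hangs upright through the eye with its collar resting on it, the arm never touched the bystanders, the gripper is open and clear, and the job was handed in about 15 s into the 67 s limit.

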